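# Clamp the key blank and start the key duplicator

## Robot

A 7-joint arm with a two-finger parallel gripper is mounted at the origin on the work surface. World frame = base frame: x ahead of the robot, y to its left, z up, the work surface at z = 0. Lengths are in m, angles in rad, forces in N, time in s.
With the tool pointing down it reaches from about 0.425 to 0.875 m from the base axis. Payload 4.7 kg.
Tool frame: the origin (TCP) lies between the finger pads; the fingertips stand 14 mm ahead of it and the grasp point (between the pads) lies 5 mm behind it; z points along the fingers, y is the line along which they close (so a half turn about z gives the same grasp; the last joint's range is limited). The gripper opens to 87 mm and grips with 3 to 60 N. Pads are 19 mm wide; open, the fingers measure 117 mm over their backs; the gripper's body (75 mm by 190 mm) begins 51 mm behind the grasp point.
Start: joints at [1.329, 0.321, -0.07, 1.45, 0.023, 1.371, -0.057], TCP at [0.164, -0.629, 0.237] pointing down, gripper open.
Joint ranges: [-2.86, 2.86], [-0.3, 2.09], [-1.38, 1.24], [0.06, 2.45], [-1.56, 4.7], [0.09, 2.05], [-2.69, 2.69]. Speed limits (rad/s): [2.57, 2.57, 3.14, 3.14, 3.14, 3.14, 3.14].

## Interface

Orientations are given as a rotation vector (axis times angle).
In Python, from bench import ctrl gives the robot as it stands.
- The arm moves only by the tool step_arm, never from a script. Its argument "commands" is a list of rows, each an object with "travel": the shift along the tool's x, y, z in m, a list of three; "turn": the turn, a rotation vector about the tool's x, y, z in degrees, a list of three. A call has 1 to 5 rows; each row is the pose to reach, as a shift and turn from the pose commanded when the call began, along the tool's axes at that moment; what a row does not reach only later rows make up. A row lasts 1/10 s, in which the tool goes at most 50 mm and 8.59 degrees, less where a joint would pass 70% of its speed; a pose out of reach is approached as far as the arm can. A call with a gripper value outside its range is refused whole. "gripper" is the opening, from 0 (shut) to 1 (fully open), set as the call begins (left out, the last holds). The fingers move at their own pace and stop on an object; "force" is the grip in N (left out, the last holds). Time passes only in rows, so rows that repeat a pose let the fingers close. It gives the time, the measured TCP pose, the force, the opening and the grip force at its end, in the units of the state.
- ctrl.get_state(): the state, without advancing time (a new reading comes with each control period).
- ctrl.get_image(name): name is "side" or "top" or "wrist"; returns the picture (400x640x3 uint8, red, green, blue); there is no depth.
- ctrl.camera_model(name): a dict with "fx", "fy", "cx", "cy" (pixels), "R" (3x3) and "t" (3): a world point X has camera coordinates R X + t; the wrist camera has in their place "T_tool_cam" (4x4, takes a point from camera to tool coordinates, whose origin is the TCP and whose axes are the flange's). Camera axes: x right, y down, z forward; pixel columns grow to the right and rows downward; lengths in m; the calibration is good to about 2 mm. The wrist camera is an equidistant fisheye: a pixel r from the principal point sees the ray r / f radians off the axis. A picture is of the moment at which its call begins: read the wrist's pose just before it. camera_model takes no time and is no camera call.
- ctrl.close_job(): hands the job in; it is judged then, once.
The state is a dict: "time": time; "joint_positions": joint angles; "qd": joint speeds; "joint_torque": joint torques, N m; "position": TCP position; "tool_rot": TCP orientation; "ft_force": force on the tool from outside, world axes, zero at the start; "torque": the same for the moment, N m; "grip_width": opening from 0.0 (shut) to 1.0 (fully open); "grip_force": force on a finger pad.
Only numpy, scipy, OpenCV 4.12 (cv2) and the standard library are available. Lean on these libraries where they do the work, as an engineer would, in place of code of your own. Each camera call takes 0.05 s, during which the arm holds its last target. There are 200 camera calls.

## Task

Get the key-cutting machine going: first tighten the blank's clamp by turning its wing knob clockwise until the torque limiter slips, and stop there. Then slide the steel shutter fully off the start button and press the start button right in. Let it spring back and leave the shutter open; do not press the stop button or disturb anything else on the counter.

Things in the scene. Friction and masses are not known exactly. Their poses are not given: they have to be found in the camera images.
- machine: Flat-key duplicator, grey, about 260 x 420 x 250 mm, fixed to the counter. Origin on the counter under its middle; x points from its front (operator's side) to its rear, y to the operator's left, z up. Front right: a sloping control panel with a tower behind it. Front left: the carriage with two equal clamps 100 mm apart, each with a wing knob on top. Behind these the cutter under a clear shield.
- panel (a point): Centre of the aluminium control panel's face: 146 mm (up the slope) x 170 mm, sloping 40 degrees from level and facing the machine's front. x points up the slope, y to the machine's left, z square out of the face. Two 6 mm high rails guide the shutter. Lies at (-100, -125, 105) mm in the machine's frame.
- tower (a point): Middle of the top edge of the tower's front face, 250 mm up. This upright face (170 mm wide) rises from the panel's upper edge, only 30 mm (level) behind the middle of the start button: no room for a gripper held upright there; come square to the panel, tilted about 40 degrees.
- shield (a point): Middle of the front edge of the clear shield over the cutter, 190 mm up, 75 mm behind the two knobs' axes, 150 mm wide; it rises slightly to the rear.
- blank_knob (a point): Wing knob of the blank's clamp, the one nearer the console: black, upright axis, flat wing 66 mm long, 12 mm thick, 26 mm high, on a 28 mm round skirt 3.5 mm thick. Point on the axis, half-way up the wing, 149 mm above the counter; the clamp's jaw (46 mm square) is 28 mm below. x axis along the wing, y across it, z up; they turn with the knob. Grip the wing from above. It stays where it is left.
- clutch (a joint): Slip of the torque limiter in the blank's knob (rad, clockwise). The clamp starts loose: an unknown 0.6 to 1.9 rad of clockwise turn closes it at about 0.08 N m with no slip (reads 0); then the screw stops dead and the knob slips on it at a steady 0.4 N m and this grows. 0.1 to 0.8 is right. Not undone by letting go; turning back only loosens the clamp.
- pattern_knob (a point): The equal wing knob of the other clamp (pattern key, already tight and fixed), 100 mm to the left of the blank's knob, same size and height. Not to be used.
- shutter_rib (a point): Top centre of the thumb rib of the dark steel shutter over the start button: rib 52 mm long up the slope, 9 mm thick, 14 mm proud of the shutter plate (58 mm up the slope x 62 mm wide, 4 mm thick, on the panel). x points up the slope, y to the machine's left, z out of the panel. Shut, the rib is 12 mm to the right (-y) of the start button's centre. It slides only along y.
- shutter (a joint): Slide of the shutter to the machine's right, along the panel (m): about 0 shut over the button, 0.062 fully open against its stop; needs about 4 N; stays where it is left. The button well is quite clear from 0.057 on.
- start_face (a point): Centre of the face of the start button: black flat round cap 47 mm across in a well 51 mm across, its face 7 mm below the panel's surface when out; axes as for the shutter rib (z square out of the panel). Covered by the shutter at the start.
- start (a joint): How far the start button is pressed along -z (m): 0 out, 0.009 at its stop; springs back; 3 N to start it, 8.4 N at the stop. It counts as pressed from 0.0075.
- stop_face (a point): Centre of the top of the stop button, a black mushroom 38 mm across standing 26 mm proud of the panel, 76 mm down the slope and 90 mm to the right (-y) of the start button. Not to be pressed.
- stop (a joint): How far the stop button is pressed (m), 0 out, 0.007 in.
- brush_mid (a point): Wooden cleaning brush, 170 x 26 x 24 mm, lying in front of the carriage; point at its middle.
- caliper_mid (a point): Steel caliper, 210 mm long, up to 10 mm high, lying in front of the console; point at its middle.
- blank_tray_mid (a point): Blue tray of key blanks, 130 x 90 x 40 mm, beside the tower on the machine's right; point at its centre.
- mug_mid (a point): White mug, 80 mm across, 95 mm high; point at its centre.
- oil_mid (a point): Oil bottle, 90 mm across, 210 mm high; point at its centre.
- plug_box_mid (a point): Spark-plug carton, 100 x 100 x 85 mm; point at its centre.
- pad_box_mid (a point): Brake-pad box, 140 x 110 x 50 mm; point at its centre.

How it is judged:
By the outcome, as a careful person would: the job done as asked, in the order asked, and still so for the second after the job is handed in, with the robot touching nothing.
It also fails if it takes over 70 s, if anything falls off the work surface, if the arm or the gripper's body presses on something with over 40 N, if the wrist force passes 120 N, or if a joint passes its speed limit or range.

## Working session

There is one attempt and no reset: what is moved stays moved. The work goes in short steps, Python scripts to look and compute and a tool call to move; the robot and the scene stay as the last step left them, time stands still between calls to the robot, and variables do not carry over. Pictures are saved under pics/ and viewed, at most 10 in all, crops included, and the job is handed in when it is done.

Besides the shell and the picture viewer there is one more tool, called as name(argument=value, ...), one argument or row to a line, values as JSON. step_arm: Moves the arm, as the interface text tells. Its arguments: {"type":"object","properties":{"commands":{"type":"array"},"gripper":{"type":"number"},"force":{"type":"number"}},"required":["commands"]}

```bash
mkdir -p pics; ls; python3 - <<'E'
from bench import ctrl
import cv2,numpy as np
s=ctrl.get_state();print({k:np.round(v,3).tolist() for k,v in s.items()})
for n in("side","top","wrist"):
    cv2.imwrite(f"pics/{n}0.png",ctrl.get_image(n)[:,:,::-1]);m=ctrl.camera_model(n);print(n,{k:np.round(v,4).tolist() for k,v in m.items()})
a=cv2.imread("pics/side0.png");b=cv2.imread("pics/top0.png")
E
```

```text
pics
{'time': 0.0, 'joint_positions': [1.329, 0.322, -0.07, 1.452, 0.023, 1.371, -0.057], 'qd': [-0.0, 0.0, -0.0, 0.001, -0.0, -0.001, -0.001], 'joint_torque': [0.001, -49.129, -0.403, -31.253, -0.064, 0.044, 0.0], 'position': [0.164, -0.628, 0.235], 'tool_rot': [-3.114, -0.401, 0.001], 'ft_force': [0.197, 0.541, -0.265], 'torque': [-0.067, 0.051, -0.029], 'grip_force': 0.0, 'grip_width': 1.001}
side {'fx': 515.5749, 'fy': 515.5749, 'cx': 325.9343, 'cy': 203.6582, 'R': [[0.3882, 0.9215, -0.0143], [0.6182, -0.2719, -0.7375], [-0.6835, 0.2775, -0.6752]], 't': [-0.1806, -0.2338, 2.417]}
top {'fx': 391.9719, 'fy': 391.9719, 'cx': 325.2603, 'cy': 198.322, 'R': [[-0.0125, -0.9999, 0.0088], [-0.9933, 0.0114, -0.115], [0.1149, -0.0101, -0.9933]], 't': [-0.0304, 0.5739, 1.6278]}
wrist {'fx': 309.7069, 'fy': 309.7069, 'cx': 321.8018, 'cy': 199.483, 'T_tool_cam': [[0.0008, -0.9599, -0.2803, 0.0764], [1.0, 0.0004, 0.0015, 0.0005], [-0.0013, -0.2803, 0.9599, -0.1474], [0.0, 0.0, 0.0, 1.0]]}
```

View pics/top0.png

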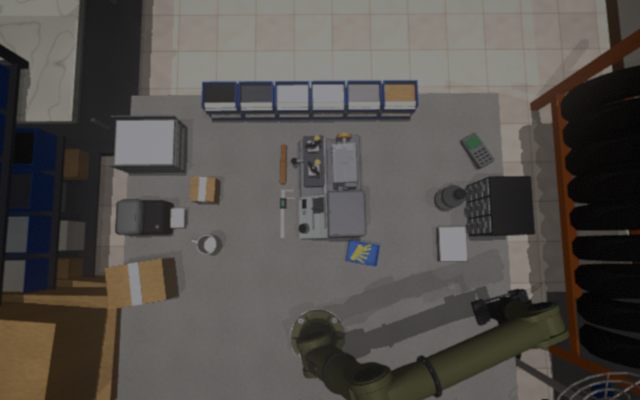

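View pics/side0.png

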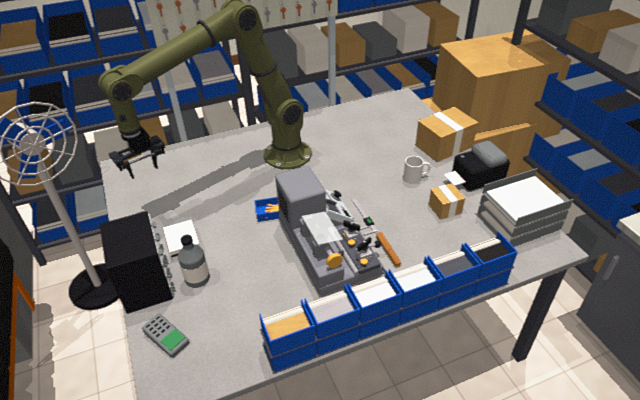

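The top view shows the machine's front facing +y (image left). The carriage knobs are near (314,143) and (315,168), the panel near (312,216) and the tower near (347,213). I'll look closer at both views.

```bash
cat > h.py <<'E'
import numpy as np,cv2
from scipy.spatial.transform import Rotation as Ro
from bench import ctrl
def ray(n,u,v,st=None):
    m=ctrl.camera_model(n)
    if n!="wrist":
        R=np.array(m["R"]);d=np.array([(u-m["cx"])/m["fx"],(v-m["cy"])/m["fy"],1]);return -R.T@np.array(m["t"]),R.T@d
    x,y=(u-m["cx"])/m["fx"],(v-m["cy"])/m["fy"];r=np.hypot(x,y)+1e-12
    d=np.array([x/r*np.sin(r),y/r*np.sin(r),np.cos(r)]);T=np.array(m["T_tool_cam"])
    R=Ro.from_rotvec(st["tool_rot"]).as_matrix()
    return np.array(st["position"])+R@T[:3,3],R@T[:3,:3]@d
def onz(n,u,v,z,st=None):
    o,d=ray(n,u,v,st);return o+d*(z-o[2])/d[2]
def proj(n,X,st=None):
    m=ctrl.camera_model(n);X=np.array(X)
    if n!="wrist":
        c=np.array(m["R"])@X+m["t"];return np.array([m["fx"]*c[0]/c[2]+m["cx"],m["fy"]*c[1]/c[2]+m["cy"]])
    T=np.array(m["T_tool_cam"]);R=Ro.from_rotvec(st["tool_rot"]).as_matrix()
    c=T[:3,:3].T@(R.T@(X-st["position"])-T[:3,3]);a=np.arctan2(np.hypot(c[0],c[1]),c[2]);q=c[:2]/np.hypot(c[0],c[1])
    return q*a*m["fx"]+[m["cx"],m["cy"]]
E
python3 - <<'E'
from h import *
a=cv2.imread("pics/top0.png")[120:250,270:380];b=cv2.imread("pics/side0.png")[160:300,260:410]
a=cv2.resize(a,None,fx=3.6,fy=4.2*3.6/4.2,interpolation=3);b=cv2.resize(b,None,fx=2.6,fy=2.6,interpolation=3)
h=max(a.shape[0],b.shape[0]);c=np.zeros((h,a.shape[1]+b.shape[1],3),np.uint8);c[:a.shape[0],:a.shape[1]]=a;c[:b.shape[0],a.shape[1]:]=b
cv2.imwrite("pics/crop0.png",c);print(c.shape)
for n,u,v,z in[("blank",316,168,.162),("pat",314,143,.162),("towerFL",329,192,.25),("towerR",365,235,.25)]:print(n,onz("top",u,v,z).round(3))
E
```

```text
(468, 786, 3)
blank [ 0.679 -0.001  0.162]
pat [0.78  0.006 0.162]
towerFL [ 0.572 -0.049  0.25 ]
towerR [ 0.412 -0.178  0.25 ]
```

View pics/crop0.png

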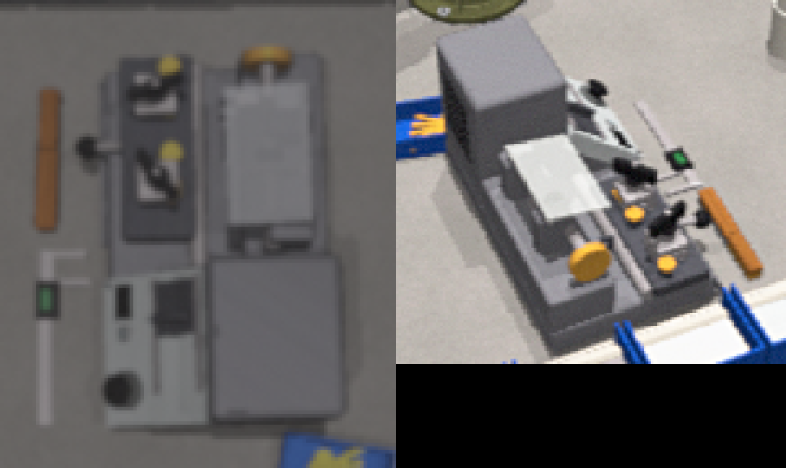

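The crop shows the blank knob at about top pixel (314,169), with its wing running upper-left to lower-right (about 33° from world x). The shutter is at about (318,205) and the stop mushroom at about (304,228). I'll move to hover over the knob.

step_arm(
  commands=[
    {"travel": [0.02,-0.015,-0.04],"turn": [0,0,-6]},
    {"travel": [0.05,-0.035,-0.08],"turn": [0,0,-14]},
    {"travel": [0.09,-0.06,-0.11],"turn": [0,0,-22]},
    {"travel": [0.13,-0.09,-0.13],"turn": [0,0,-30]},
    {"travel": [0.17,-0.12,-0.15],"turn": [0,0,-38]},
  ],
  gripper=1,
)

```text
time: 0.65
position: [0.2895, -0.4808, 0.3811]
tool_rot: [2.811, 1.4, -0.0]
ft_force: [1.0, 1.3, -0.0]
grip_width: 0.999
grip_force: 0.0
```

```bash
cat >> h.py <<'E'
def to(target,yaw=None,down=True):
    s=ctrl.get_state();R=Ro.from_rotvec(s["tool_rot"]);tr=R.inv().apply(np.array(target)-s["position"]);out=[tr.round(4).tolist()]
    if yaw is not None:
        c,n=np.cos(np.radians(yaw)),np.sin(np.radians(yaw));T=Ro.from_matrix(np.array([[c,n,0],[n,-c,0],[0,0,-1]]).T)
        out.append((R.inv()*T).as_rotvec(degrees=True).round(2).tolist())
    x=R.as_matrix()[:,0];print("move",out,"pos",np.round(s["position"],4),"yaw",round(np.degrees(np.arctan2(x[1],x[0])),2),"q",np.round(s["joint_positions"],2),"F",np.round(s["ft_force"],1),"M",np.round(s["torque"],2),"t",round(s["time"],2),"w",round(s["grip_width"],3))
E
python3 -c "
from h import *
to([.672,.0,.36],150)"
```

```text
move [[0.6142, 0.0156, 0.0209], [0.01, 0.05, -97.04]] pos [ 0.2895 -0.4808  0.3811] yaw 52.96 q [ 1.2   0.11 -0.24  1.42  0.03  1.61  0.31] F [ 1.   1.3 -0. ] M [-0.04 -0.15  0.04] t 0.65 w 0.999
```

step_arm(
  commands=[
    {"travel": [0.05,0,-0.01],"turn": [0,0,-8]},
    {"travel": [0.1,0,-0.02],"turn": [0,0,-16]},
    {"travel": [0.15,0,-0.03],"turn": [0,0,-24]},
    {"travel": [0.2,0,-0.04],"turn": [0,0,-32]},
    {"travel": [0.25,0.005,-0.05],"turn": [0,0,-40]},
  ],
)

```text
time: 1.15
position: [0.4414, -0.2882, 0.4297]
tool_rot: [2.163, 2.278, -0.001]
ft_force: [0.5, -1.0, -0.8]
grip_width: 1.0
grip_force: 0.0
```

```bash
python3 -c "
from h import *
to([.672,.0,.36],150)"
```

```text
move [[0.2759, 0.2452, 0.0695], [-0.03, 0.05, -57.03]] pos [ 0.4414 -0.2882  0.4297] yaw 92.97 q [ 0.98  0.06 -0.47  1.39  0.03  1.7   0.56] F [ 0.5 -1.  -0.8] M [-0.05 -0.15 -0.06] t 1.15 w 1.0
```

step_arm(
  commands=[
    {"travel": [0.037,0.033,0],"turn": [0,0,-8]},
    {"travel": [0.074,0.066,0],"turn": [0,0,-16]},
    {"travel": [0.111,0.099,0],"turn": [0,0,-24]},
    {"travel": [0.148,0.132,0],"turn": [0,0,-32]},
    {"travel": [0.185,0.165,0],"turn": [0,0,-40]},
  ],
)

```text
time: 1.65
position: [0.5979, -0.0963, 0.429]
tool_rot: [1.254, 2.88, -0.001]
ft_force: [0.2, -0.3, -0.0]
grip_width: 1.003
grip_force: 0.0
```

```bash
python3 -c "
from h import *
to([.672,.0,.36],150)"
```

```text
move [[0.02, 0.1199, 0.069], [-0.02, 0.02, -17.06]] pos [ 0.5979 -0.0963  0.429 ] yaw 132.94 q [ 0.65  0.28 -0.71  1.19  0.18  1.74  0.74] F [ 0.2 -0.3 -0. ] M [-0.02 -0.18 -0.04] t 1.65 w 1.003
```

step_arm(
  commands=[
    {"travel": [0.005,0.04,0.02],"turn": [0,0,-8]},
    {"travel": [0.012,0.08,0.045],"turn": [0,0,-16]},
    {"travel": [0.02,0.12,0.07],"turn": [0,0,-24]},
    {"travel": [0.02,0.12,0.07],"turn": [0,0,-24]},
    {"travel": [0.02,0.12,0.07],"turn": [0,0,-24]},
  ],
)

```text
time: 2.15
position: [0.6715, -0.0007, 0.3574]
tool_rot: [-0.633, -3.074, 0.0]
ft_force: [-0.7, -1.5, 0.9]
grip_width: 1.001
grip_force: 0.0
```

```bash
python3 -c "
from h import *
to([.672,.0,.36],213)
s=ctrl.get_state();im=ctrl.get_image('wrist');cv2.imwrite('pics/w1.png',im[:,:,::-1])
print(proj('wrist',[.672,.008,.162],s))"
```

```text
move [[-0.0001, 0.0008, -0.0026], [0.04, -0.18, -56.26]] pos [ 0.6715 -0.0007  0.3574] yaw 156.74 q [ 0.48  0.45 -0.79  1.15  0.31  1.66  0.94] F [-0.7 -1.5  0.9] M [-0.03 -0.12  0.04] t 2.15 w 1.001
[330.05619338 177.5047367 ]
```

View pics/w1.png

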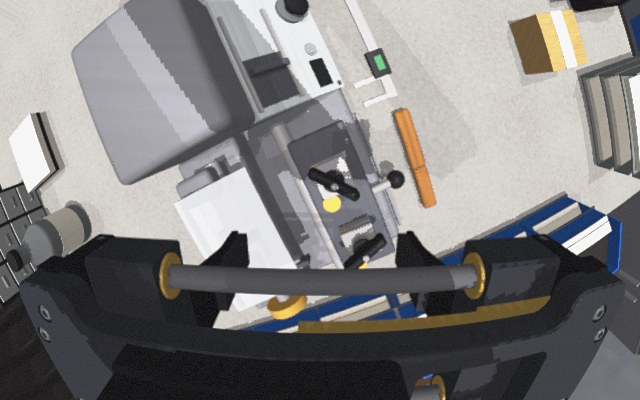

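The wrist view shows the blank knob at about (333,184), with wing ends near (309,170) and (358,198). The shutter rib is near (267,66).

```bash
python3 -c "
from h import *
s=ctrl.get_state();im=cv2.imread('pics/w1.png')
g=im.max(2);m=((g<45)*255).astype(np.uint8);m[:155]=0;m[212:]=0;m[:,:302]=0;m[:,366:]=0
n,l,st,c=cv2.connectedComponentsWithStats(m);k=1+np.argmax(st[1:,4]);p=np.argwhere(l==k)[:,::-1].astype(np.float32);print(st[k])
r=cv2.minAreaRect(p);b=cv2.boxPoints(r);print(r);W=np.array([onz('wrist',*q,.158,s)for q in b]);print(W.round(4),W.mean(0).round(4))
a,b=[onz('wrist',*q,.162,s) for q in((309,170),(358,198))];print(a,b,(a+b)/2,np.degrees(np.arctan2(*(a-b)[1::-1])),np.linalg.norm(a-b))
e=[W[1]-W[0],W[2]-W[1]];print([(np.linalg.norm(x),np.degrees(np.arctan2(x[1],x[0]))) for x in e])
"
```

```text
[308 168  51  31 458]
((334.7000427246094, 181.10000610351562), (55.007266998291016, 17.441329956054688), 26.56505012512207)
[[ 0.6619 -0.0188  0.158 ]
 [ 0.6488 -0.0033  0.158 ]
 [ 0.6978  0.0377  0.158 ]
 [ 0.7118  0.0223  0.158 ]] [0.6801 0.0095 0.158 ]
[ 0.65549396 -0.01227343  0.162     ] [0.70815803 0.02657847 0.162     ] [0.681826   0.00715252 0.162     ] -143.58266606966694 0.06544444008018525
[(np.float64(0.02030580487115327), np.float64(130.08996084691495)), (np.float64(0.06388980952825332), np.float64(39.92193113822589))]
```

```bash
python3 -c "
from h import *
to([.681,.008,.25],218)"
```

```text
move [[-0.0045, 0.0132, 0.1088], [-0.03, -0.05, -61.4]] pos [ 0.6717 -0.0022  0.3588] yaw 156.6 q [ 0.48  0.44 -0.78  1.15  0.31  1.66  0.94] F [-1.  -0.7  0.4] M [ 0.06 -0.12  0.02] t 2.2 w 1.0
```

step_arm(
  commands=[
    {"travel": [-0.005,0.01,0],"turn": [0,0,-8.5]},
    {"travel": [-0.005,0.012,0.015],"turn": [0,0,-17]},
    {"travel": [-0.005,0.012,0.03],"turn": [0,0,-25.5]},
    {"travel": [-0.005,0.012,0.04],"turn": [0,0,-34]},
    {"travel": [-0.005,0.012,0.05],"turn": [0,0,-42.5]},
  ],
)

```text
time: 2.7
position: [0.6812, 0.0048, 0.3102]
tool_rot: [-0.525, 3.096, -0.004]
ft_force: [-0.1, -0.7, -0.7]
grip_width: 0.996
grip_force: 0.0
```

```bash
python3 -c "
from h import *
to([.681,.008,.22],218)"
```

```text
move [[-0.0008, 0.0033, 0.0902], [-0.16, 0.05, -18.74]] pos [0.6812 0.0048 0.3102] yaw -160.74 q [ 0.55  0.51 -0.91  1.22  0.39  1.59  1.62] F [-0.1 -0.7 -0.7] M [ 0.07 -0.13  0.05] t 2.7 w 0.996
```

step_arm(
  commands=[
    {"travel": [-0.001,0.003,0.02],"turn": [0,0,-8.5]},
    {"travel": [-0.001,0.003,0.05],"turn": [0,0,-17]},
    {"travel": [-0.001,0.003,0.08],"turn": [0,0,-18.5]},
    {"travel": [-0.001,0.003,0.085],"turn": [0,0,-18.5]},
    {"travel": [-0.001,0.003,0.085],"turn": [0,0,-18.5]},
  ],
)

```text
time: 3.2
position: [0.681, 0.0084, 0.2246]
tool_rot: [1.008, -2.975, 0.002]
ft_force: [0.2, -0.5, -0.2]
grip_width: 0.999
grip_force: 0.0
```

```bash
python3 -c "
from h import *
to([.681,.008,.153],218)
s=ctrl.get_state();im=ctrl.get_image('wrist');cv2.imwrite('pics/w2.png',im[:,:,::-1])
print(proj('wrist',[.681,.008,.162],s))"
```

```text
move [[0.0002, -0.0003, 0.0716], [-0.05, -0.05, -0.57]] pos [0.681  0.0084 0.2246] yaw -142.57 q [ 0.59  0.56 -0.95  1.36  0.45  1.45  1.88] F [ 0.2 -0.5 -0.2] M [ 0.16 -0.09 -0.05] t 3.2 w 0.999
[322.01882864 221.26913637]
```

View pics/w2.png

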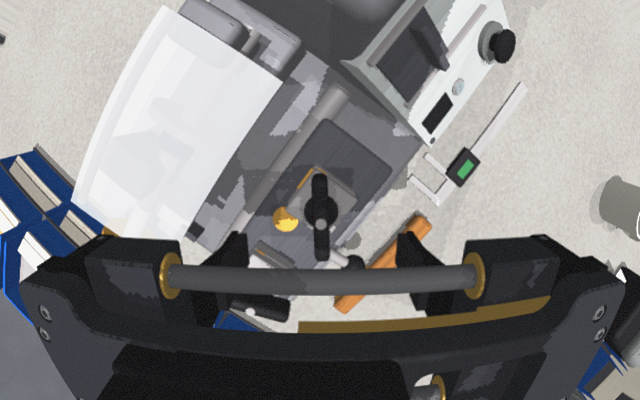

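The wing is aligned with the tool x axis, running (320,174) to (322,260) and centred between the fingers. I'll descend and grip.

step_arm(
  commands=[
    {"travel": [0,0,0.025],"turn": [0,0,0]},
    {"travel": [0,0,0.05],"turn": [0,0,0]},
    {"travel": [0,0,0.065],"turn": [0,0,0]},
    {"travel": [0,0,0.071],"turn": [0,0,0]},
    {"travel": [0,0,0.071],"turn": [0,0,0]},
  ],
)

```text
time: 3.75
position: [0.6813, 0.0104, 0.1535]
tool_rot: [-1.013, 2.974, -0.0]
ft_force: [0.3, 0.1, 0.3]
grip_width: 1.001
grip_force: 0.0
```

step_arm(
  commands=[
    {"travel": [0,0,0],"turn": [0,0,0]},
    {"travel": [0,0,0],"turn": [0,0,0]},
    {"travel": [0,0,0],"turn": [0,0,0]},
    {"travel": [0,0,0],"turn": [0,0,0]},
    {"travel": [0,0,0],"turn": [0,0,0]},
  ],
  gripper=0,
  force=30,
)

```text
time: 4.25
position: [0.6812, 0.0105, 0.1533]
tool_rot: [-1.014, 2.973, -0.0]
ft_force: [-0.4, 1.0, -0.8]
grip_width: 0.632
grip_force: 0.0
```

```bash
python3 -c "
from h import *
to([.681,.008,.153],218)"
```

```text
move [[0.0017, -0.0018, 0.0003], [-0.02, 0.01, -0.35]] pos [0.6812 0.0105 0.1533] yaw -142.35 q [ 0.59  0.61 -0.93  1.44  0.49  1.33  1.86] F [-0.4  1.  -0.8] M [ 0.1  -0.06  0.04] t 4.25 w 0.632
```

Fingers are still closing.

step_arm(
  commands=[
    {"travel": [0,0,0],"turn": [0,0,0]},
    {"travel": [0,0,0],"turn": [0,0,0]},
    {"travel": [0,0,0],"turn": [0,0,0]},
    {"travel": [0,0,0],"turn": [0,0,0]},
    {"travel": [0,0,0],"turn": [0,0,0]},
  ],
)

```text
time: 4.75
position: [0.6817, 0.0096, 0.1531]
tool_rot: [-1.013, 2.973, -0.003]
ft_force: [4.8, -5.4, -1.8]
grip_width: 0.17
grip_force: 3.8
```

step_arm(
  commands=[
    {"travel": [0,0,0],"turn": [0,0,0]},
    {"travel": [0,0,0],"turn": [0,0,0]},
    {"travel": [0,0,0],"turn": [0,0,0]},
    {"travel": [0,0,0],"turn": [0,0,0]},
    {"travel": [0,0,0],"turn": [0,0,0]},
  ],
)

```text
time: 5.25
position: [0.6825, 0.0086, 0.1531]
tool_rot: [-1.011, 2.972, -0.004]
ft_force: [4.5, -3.0, -2.1]
grip_width: 0.14
grip_force: 30.0
```

```bash
python3 -c "
from h import *
to([.681,.008,.153],218)"
```

```text
move [[0.0015, 0.0004, 0.0001], [-0.18, 0.06, -0.45]] pos [0.6825 0.0086 0.1531] yaw -142.45 q [ 0.59  0.61 -0.93  1.44  0.49  1.33  1.86] F [ 4.5 -3.  -2.1] M [-0.53 -1.08  0.03] t 5.25 w 0.14
```

step_arm(
  commands=[
    {"travel": [0,-0.002,0],"turn": [0,0,6]},
    {"travel": [0,-0.002,0],"turn": [0,0,14]},
    {"travel": [0,-0.002,0],"turn": [0,0,22]},
    {"travel": [0,-0.002,0],"turn": [0,0,30]},
    {"travel": [0,-0.002,0],"turn": [0,0,38]},
  ],
)

```text
time: 5.75
position: [0.6824, 0.0091, 0.153]
tool_rot: [0.018, 3.141, 0.001]
ft_force: [1.0, -0.2, -0.7]
grip_width: 0.136
grip_force: 30.0
```

```bash
python3 -c "
from h import *
to([.681,.008,.153],218)"
```

```text
move [[0.0014, -0.0011, 0.0], [0.02, 0.02, -38.66]] pos [0.6824 0.0091 0.153 ] yaw 179.34 q [ 0.51  0.56 -0.8   1.44  0.41  1.31  1.24] F [ 1.  -0.2 -0.7] M [ 0.06 -0.49  0.14] t 5.75 w 0.136
```

step_arm(
  commands=[
    {"travel": [0,0,0],"turn": [0,0,4]},
    {"travel": [0,0,0],"turn": [0,0,8]},
    {"travel": [0,0,0],"turn": [0,0,12]},
  ],
)

```text
time: 6.05
position: [0.6824, 0.0094, 0.153]
tool_rot: [0.341, 3.123, 0.001]
ft_force: [1.6, -0.6, -1.5]
grip_width: 0.136
grip_force: 30.0
```

```bash
python3 -c "
from h import *
to([.681,.008,.153],218)"
```

```text
move [[0.0011, -0.0016, 0.0], [0.03, 0.02, -50.48]] pos [0.6824 0.0094 0.153 ] yaw 167.52 q [ 0.49  0.55 -0.76  1.44  0.38  1.3   1.05] F [ 1.6 -0.6 -1.5] M [ 0.05 -0.45  0.08] t 6.05 w 0.136
```

step_arm(
  commands=[
    {"travel": [0,0,0],"turn": [0,0,4]},
    {"travel": [0,0,0],"turn": [0,0,8]},
    {"travel": [0,0,0],"turn": [0,0,12]},
  ],
)

```text
time: 6.35
position: [0.6824, 0.0096, 0.153]
tool_rot: [0.666, 3.07, 0.001]
ft_force: [2.3, 0.4, -0.8]
grip_width: 0.131
grip_force: 30.0
```

```bash
python3 -c "
from h import *
to([.681,.008,.153],218)"
```

```text
move [[0.0007, -0.002, 0.0], [0.05, 0.03, -62.47]] pos [0.6824 0.0096 0.153 ] yaw 155.53 q [ 0.46  0.54 -0.72  1.45  0.36  1.29  0.86] F [ 2.3  0.4 -0.8] M [ 0.08 -0.55  0.11] t 6.35 w 0.131
```

step_arm(
  commands=[
    {"travel": [0,0,0],"turn": [0,0,4]},
    {"travel": [0,0,0],"turn": [0,0,8]},
    {"travel": [0,0,0],"turn": [0,0,12]},
  ],
)

```text
time: 6.65
position: [0.6826, 0.0098, 0.153]
tool_rot: [0.983, 2.984, 0.002]
ft_force: [2.1, -0.4, -1.5]
grip_width: 0.138
grip_force: 30.0
```

```bash
python3 -c "
from h import *
to([.681,.008,.153],218)"
```

```text
move [[0.0002, -0.0024, 0.0], [0.07, 0.04, -74.46]] pos [0.6826 0.0098 0.153 ] yaw 143.54 q [ 0.44  0.53 -0.68  1.45  0.33  1.29  0.66] F [ 2.1 -0.4 -1.5] M [ 0.18 -0.62  0.04] t 6.65 w 0.138
```

step_arm(
  commands=[
    {"travel": [0,0,0],"turn": [0,0,4]},
    {"travel": [0,0,0],"turn": [0,0,8]},
    {"travel": [0,0,0],"turn": [0,0,12]},
  ],
)

```text
time: 6.95
position: [0.6827, 0.01, 0.1531]
tool_rot: [1.288, 2.865, 0.002]
ft_force: [1.7, 0.7, -0.7]
grip_width: 0.137
grip_force: 30.0
```

```bash
python3 -c "
from h import *
to([.681,.008,.153],218)"
```

```text
move [[-0.0003, -0.0026, 0.0001], [0.07, 0.07, -86.4]] pos [0.6827 0.01   0.1531] yaw 131.6 q [ 0.41  0.52 -0.64  1.45  0.31  1.28  0.47] F [ 1.7  0.7 -0.7] M [ 0.1  -0.71  0.44] t 6.95 w 0.137
```

Torque has jumped to 0.44. One more 12° step, then check.

step_arm(
  commands=[
    {"travel": [0,0,0],"turn": [0,0,4]},
    {"travel": [0,0,0],"turn": [0,0,8]},
    {"travel": [0,0,0],"turn": [0,0,12]},
  ],
)

```text
time: 7.25
position: [0.6829, 0.0101, 0.1531]
tool_rot: [1.58, 2.715, 0.003]
ft_force: [2.3, 0.2, -1.4]
grip_width: 0.137
grip_force: 30.0
```

```bash
python3 -c "
from h import *
to([.681,.008,.153],218)"
```

```text
move [[-0.0009, -0.0026, 0.0], [0.1, 0.08, -98.4]] pos [0.6829 0.0101 0.1531] yaw 119.6 q [ 0.39  0.51 -0.61  1.45  0.29  1.28  0.27] F [ 2.3  0.2 -1.4] M [ 0.12 -0.86  0.37] t 7.25 w 0.137
```

step_arm(
  commands=[
    {"travel": [0,0,0],"turn": [0,0,3]},
    {"travel": [0,0,0],"turn": [0,0,6]},
  ],
)

```text
time: 7.45
position: [0.683, 0.0101, 0.1531]
tool_rot: [1.719, 2.629, 0.003]
ft_force: [3.6, 0.4, -2.6]
grip_width: 0.134
grip_force: 30.0
```

step_arm(
  commands=[
    {"travel": [0,0,0],"turn": [0,0,0]},
    {"travel": [0,0,0],"turn": [0,0,0]},
    {"travel": [0,0,0],"turn": [0,0,0]},
    {"travel": [0,0,0],"turn": [0,0,0]},
    {"travel": [0,0,0],"turn": [0,0,0]},
  ],
  gripper=0.6,
)

```text
time: 7.95
position: [0.6822, 0.0088, 0.153]
tool_rot: [-1.719, -2.63, 0.0]
ft_force: [0.3, 0.3, -1.2]
grip_width: 0.51
grip_force: 0.0
```

step_arm(
  commands=[
    {"travel": [0,0,0],"turn": [0,0,0]},
    {"travel": [0,0,-0.02],"turn": [0,0,0]},
    {"travel": [0,0,-0.06],"turn": [0,0,0]},
    {"travel": [0,0,-0.11],"turn": [0,0,0]},
    {"travel": [0,0,-0.16],"turn": [0,0,0]},
  ],
)

```text
time: 8.45
position: [0.6818, 0.0088, 0.3144]
tool_rot: [-1.718, -2.629, 0.001]
ft_force: [0.9, 0.7, -0.4]
grip_width: 0.597
grip_force: 0.0
```

```bash
python3 -c "
from h import *
to([.681,.008,.153],218)
s=ctrl.get_state();im=ctrl.get_image('wrist');cv2.imwrite('pics/w3.png',im[:,:,::-1])"
```

```text
move [[-0.0005, -0.0009, 0.1614], [-0.02, -0.07, -104.33]] pos [0.6818 0.0088 0.3144] yaw 113.67 q [ 0.36  0.43 -0.61  1.21  0.24  1.57  0.21] F [ 0.9  0.7 -0.4] M [ 0.03 -0.23  0.02] t 8.45 w 0.597
```

View pics/w3.png

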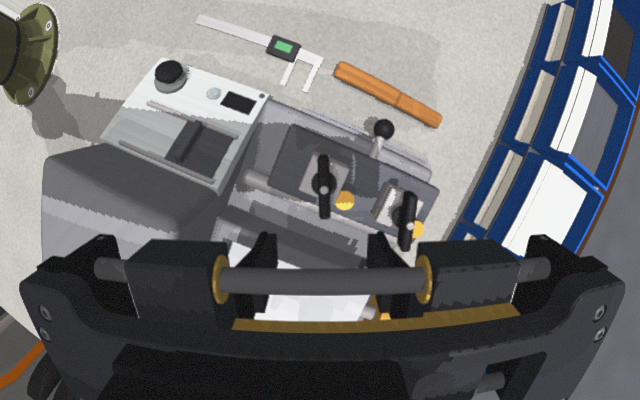

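The knob wing stayed turned, now lying along the tool x axis at (324,187). The panel corners are near (268,95), (163,58), (219,186) and (103,140), with the shutter at about (195,150).

```bash
python3 -c "
from h import *
s=ctrl.get_state()
for n,u,v,z in [('blank',324,187,.162),('pat',406,221,.162),('lowL',269,95,.058),('lowR',163,58,.058),('upL',219,187,.152),('upR',102,140,.152),('stop',171,71,.1)]:
  print(n,onz('wrist',u,v,z,s).round(4))
im=cv2.imread('pics/w3.png')[40:210,80:290];cv2.imwrite('pics/w3c.png',cv2.resize(im,None,fx=3,fy=3,interpolation=2))"
```

```text
blank [0.689  0.0091 0.162 ]
pat [0.7874 0.0101 0.162 ]
lowL [0.5841 0.0722 0.058 ]
lowR [0.4147 0.0704 0.058 ]
upL [ 0.5839 -0.0387  0.152 ]
upR [ 0.4159 -0.0443  0.152 ]
stop [0.4573 0.0587 0.1   ]
```

View pics/w3c.png

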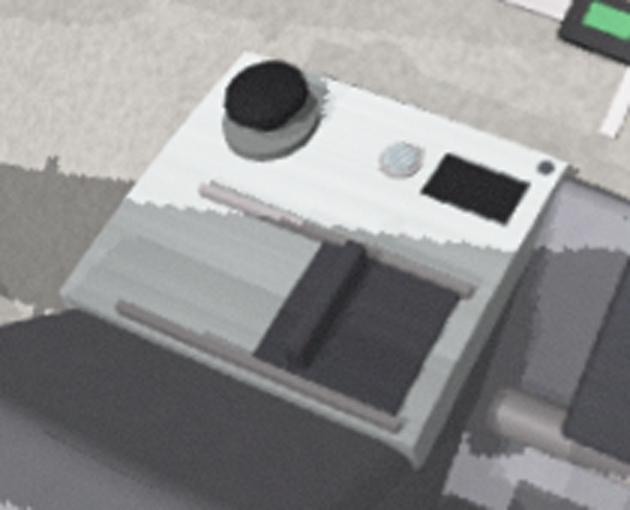

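```bash
cat >> h.py <<'E'
PS=np.radians(1.0);PC=np.array([.4997,.0149,.105])
My=np.array([np.cos(PS),np.sin(PS),0]);Mx=np.array([np.sin(PS),-np.cos(PS),0]);Z=np.array([0,0,1.])
c4,s4=np.cos(np.radians(40)),np.sin(np.radians(40))
Pu=c4*Mx+s4*Z;Pn=-s4*Mx+c4*Z
TR=Ro.from_matrix(np.c_[-Pu,My,-Pn])   # tool square to panel
def P(u,y,h):return PC+u*Pu+y*My+h*Pn
def inP(X):d=np.array(X)-PC;return np.array([d@Pu,d@My,d@Pn])
def onP(n,u,v,h,st=None):
    o,d=ray(n,u,v,st);return inP(o+d*((PC+h*Pn-o)@Pn)/(d@Pn))
def toP(u,y,h):
    s=ctrl.get_state();R=Ro.from_rotvec(s["tool_rot"])
    print("move",R.inv().apply(P(u,y,h)-s["position"]).round(4).tolist(),(R.inv()*TR).as_rotvec(degrees=True).round(2).tolist(),"inP",inP(s["position"]).round(4),"q",np.round(s["joint_positions"],2),"F",np.round(s["ft_force"],1),"Fp",np.round([s["ft_force"]@Pu,s["ft_force"]@My,s["ft_force"]@Pn],1),"t",round(s["time"],2),"w",round(s["grip_width"],3))
E
python3 -c "
from h import *
s=ctrl.get_state()
print(proj('wrist',[.6834,.0094,.162],s))
for n,u,v,h in [('rib a',198,122,.018),('rib b',180,161,.018),('shutLup',213.5,179,.004),('shutLlow',234,137,.004),('stop',168,71,.026),('lowL',269,95,0),('lowR',163,58,0),('upL',219,194,0),('upR',101,138,0)]: print(n,onP('wrist',u,v,h,s).round(4))
toP(.034,.0355,.15)"
```

```text
[319.14992951 184.67394159]
rib a [0.015  0.0288 0.018 ]
rib b [0.0681 0.0341 0.018 ]
shutLup [0.0674 0.0743 0.004 ]
shutLlow [0.0086 0.073  0.004 ]
stop [-0.035  -0.0447  0.026 ]
lowL [-0.0729  0.0854 -0.    ]
lowR [-0.0743 -0.0845 -0.    ]
upL [ 0.0798  0.0866 -0.    ]
upR [ 0.0729 -0.0872 -0.    ]
move [0.1308, -0.1086, 0.0813] [8.63, -39.33, 21.42] inP [0.1481 0.1849 0.1631] q [ 0.36  0.43 -0.61  1.2   0.24  1.57  0.21] F [1.6 1.1 7.2] Fp [3.8 1.7 6.2] t 8.5 w 0.601
```

step_arm(
  commands=[
    {"travel": [0.03,-0.022,0.005],"turn": [1.4,-6.6,3.6]},
    {"travel": [0.06,-0.044,0.015],"turn": [2.9,-13.1,7.1]},
    {"travel": [0.085,-0.066,0.03],"turn": [4.3,-19.7,10.7]},
    {"travel": [0.11,-0.088,0.05],"turn": [5.7,-26.2,14.3]},
    {"travel": [0.13,-0.108,0.07],"turn": [7.2,-32.8,17.8]},
  ],
)

```text
time: 9.0
position: [0.5299, 0.0861, 0.244]
tool_rot: [1.799, 1.972, -0.571]
ft_force: [-0.4, 0.5, -0.4]
grip_width: 0.595
grip_force: 0.0
```

```bash
python3 -c "
from h import *
toP(.034,.0355,.14)"
```

```text
move [-0.0004, 0.0039, 0.012] [1.09, -6.31, 3.92] inP [0.0352 0.0314 0.1519] q [-0.03  0.29 -0.61  1.65  0.64  1.62 -0.64] F [-0.4  0.5 -0.4] Fp [-0.6 -0.4  0. ] t 9.0 w 0.595
```

step_arm(
  commands=[
    {"travel": [0,0.004,0.01],"turn": [1.1,-6.3,3.9]},
    {"travel": [0,0.004,0.01],"turn": [1.1,-6.3,3.9]},
    {"travel": [0,0.004,0.01],"turn": [1.1,-6.3,3.9]},
  ],
)

```text
time: 9.3
position: [0.5356, 0.0797, 0.2342]
tool_rot: [1.8, 1.84, -0.658]
ft_force: [0.4, 0.6, 1.3]
grip_width: 0.598
grip_force: 0.0
```

```bash
python3 -c "
from h import *
toP(.034,.0355,.14)
s=ctrl.get_state();im=ctrl.get_image('wrist');cv2.imwrite('pics/w4.png',im[:,:,::-1])
for h in(.018,.004):
  print(proj('wrist',P(.034,.0355,h),s))
for y in(.085,-.085):
  for u in (-.073,.073):print(u,y,proj('wrist',P(u,y,0),s))"
```

```text
move [-0.0001, -0.0016, 0.0002] [-0.27, -0.32, 0.36] inP [0.0339 0.0371 0.1402] q [-0.08  0.36 -0.59  1.63  0.72  1.69 -0.76] F [0.4 0.6 1.3] Fp [0.4 0.4 1.4] t 9.3 w 0.598
[321.03730599 198.11405798]
[321.11850045 194.08800646]
-0.073 0.085 [375.63971112  81.26678187]
0.073 0.085 [370.08147704 230.83184883]
-0.073 -0.085 [196.75509086  85.49286027]
0.073 -0.085 [206.07456191 228.51380942]
```

View pics/w4.png

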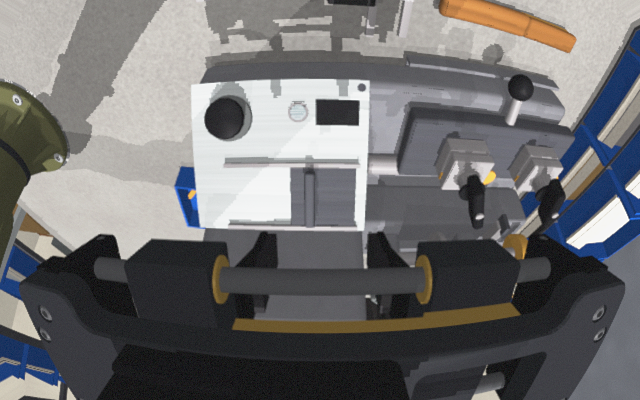

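In the wrist view the panel corners are at (192,84), (370,79), (366,231) and (198,226). The rib runs (309,171) to (309,227), and it is about 12 px left of my prediction, so I'll correct for that.

```bash
python3 -c "
from h import *
s=ctrl.get_state()
for n,u,v,h in [('rib a',309.5,171,.018),('rib b',309.5,227,.018),('shL',355,168,.004),('shR',291,168,.004),('stop',224,118,.026),('lowL',370,79.5,0),('lowR',192,84.5,0),('upL',366,231,0),('upR',198,226,0)]: print(n,onP('wrist',u,v,h,s).round(4))
toP(.034,.0255,.06)"
```

```text
rib a [0.0104 0.0257 0.018 ]
rib b [0.0635 0.0253 0.018 ]
shL [0.01   0.0676 0.004 ]
shR [0.0102 0.0078 0.004 ]
stop [-0.0387 -0.0481  0.026 ]
lowL [-0.073   0.0806 -0.    ]
lowR [-0.0736 -0.0894  0.    ]
upL [ 0.0747  0.0813 -0.    ]
upR [ 0.0714 -0.0938  0.    ]
move [0.0008, -0.0117, 0.0806] [-0.25, -0.33, 0.17] inP [0.0352 0.0375 0.1405] q [-0.08  0.36 -0.59  1.63  0.72  1.69 -0.76] F [-0.4 -0.2 -0.4] Fp [-0.1 -0.4 -0.4] t 9.35 w 0.599
```

step_arm(
  commands=[
    {"travel": [0,-0.006,0.03],"turn": [0,0,0]},
    {"travel": [-0.001,-0.012,0.06],"turn": [0,0,0]},
    {"travel": [-0.001,-0.012,0.085],"turn": [0,0,0]},
    {"travel": [-0.001,-0.012,0.095],"turn": [0,0,0]},
    {"travel": [-0.001,-0.012,0.095],"turn": [0,0,0]},
  ],
)

```text
time: 9.85
position: [0.5243, 0.0154, 0.163]
tool_rot: [1.805, 1.833, -0.658]
ft_force: [0.3, -0.0, -0.3]
grip_width: 0.603
grip_force: 0.0
```

```bash
python3 -c "
from h import *
toP(.037,.0255,.023)
s=ctrl.get_state();im=ctrl.get_image('wrist');cv2.imwrite('pics/w5.png',im[:,:,::-1])
for u in(.011,.063):
  print(proj('wrist',P(u,.0255,.018),s))"
```

```text
move [0.0001, 0.001, 0.0215] [-0.36, -0.23, 0.02] inP [0.0372 0.0246 0.0445] q [-0.01  0.34 -0.56  1.8   0.75  1.52 -0.78] F [ 0.3 -0.  -0.3] Fp [-0.2  0.3 -0.3] t 9.85 w 0.603
[324.36975819 199.52805952]
[324.12308329 276.97596038]
```

View pics/w5.png

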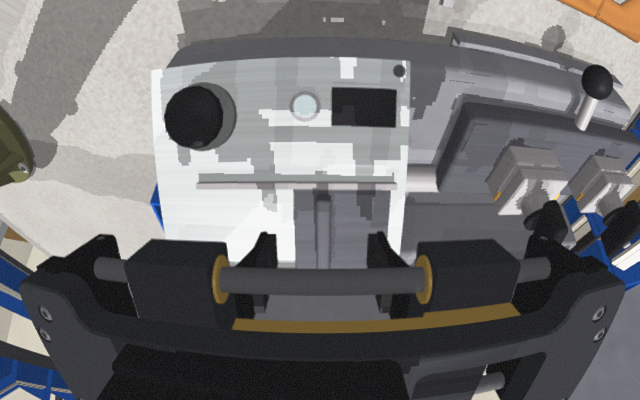

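The rib at (323,195) lies centred between the fingers as predicted. I'll descend and grip it lightly.

step_arm(
  commands=[
    {"travel": [0,0.001,0.01],"turn": [0,0,0]},
    {"travel": [0,0.001,0.018],"turn": [0,0,0]},
    {"travel": [0,0.001,0.021],"turn": [0,0,0]},
    {"travel": [0,0.001,0.021],"turn": [0,0,0]},
    {"travel": [0,0.001,0.021],"turn": [0,0,0]},
  ],
  gripper=0,
  force=15,
)

```text
time: 10.4
position: [0.5253, 0.0046, 0.1461]
tool_rot: [1.801, 1.838, -0.657]
ft_force: [0.3, 0.0, 0.5]
grip_width: 0.235
grip_force: 0.0
```

step_arm(
  commands=[
    {"travel": [0,0,0],"turn": [0,0,0]},
    {"travel": [0,0,0],"turn": [0,0,0]},
    {"travel": [0,0,0],"turn": [0,0,0]},
    {"travel": [0,0,0],"turn": [0,0,0]},
  ],
)

```text
time: 10.8
position: [0.5252, 0.0047, 0.1463]
tool_rot: [1.801, 1.837, -0.657]
ft_force: [-1.0, 1.6, 1.4]
grip_width: 0.102
grip_force: 15.0
```

```bash
python3 -c "
from h import *
toP(.037,.0255,.023)"
```

```text
move [-0.0023, 0.0002, 0.0018] [-0.23, -0.24, 0.23] inP [0.0347 0.0253 0.0248] q [ 0.01  0.36 -0.55  1.82  0.77  1.49 -0.79] F [-1.   1.6  1.4] Fp [-0.4 -1.   2.1] t 10.8 w 0.102
```

step_arm(
  commands=[
    {"travel": [0,-0.012,0],"turn": [0,0,0]},
    {"travel": [0,-0.026,0],"turn": [0,0,0]},
    {"travel": [0,-0.04,0],"turn": [0,0,0]},
    {"travel": [0,-0.052,0],"turn": [0,0,0]},
    {"travel": [0,-0.06,0],"turn": [0,0,0]},
  ],
)

```text
time: 11.3
position: [0.4651, 0.0039, 0.1463]
tool_rot: [1.8, 1.838, -0.654]
ft_force: [5.4, 2.6, -3.9]
grip_width: 0.103
grip_force: 15.0
```

step_arm(
  commands=[
    {"travel": [0,-0.002,0],"turn": [0,0,0]},
    {"travel": [0,-0.004,0],"turn": [0,0,0]},
    {"travel": [0,-0.004,0],"turn": [0,0,0]},
  ],
)

```text
time: 11.6
position: [0.4644, 0.0039, 0.1464]
tool_rot: [1.799, 1.838, -0.647]
ft_force: [12.6, -0.8, -8.5]
grip_width: 0.102
grip_force: 15.0
```

```bash
python3 -c "
from h import *
toP(.037,-.0365,.023)"
```

```text
move [-0.0025, -0.001, 0.002] [0.19, -0.4, 0.17] inP [ 0.0345 -0.0355  0.025 ] q [ 0.01  0.24 -0.58  1.96  0.71  1.45 -0.82] F [12.6 -0.8 -8.5] Fp [-4.7 12.6 -7.2] t 11.6 w 0.102
```

step_arm(
  commands=[
    {"travel": [0,0,0],"turn": [0,0,0]},
    {"travel": [0,0.002,0],"turn": [0,0,0]},
    {"travel": [0,0.003,0],"turn": [0,0,0]},
    {"travel": [0,0.003,0],"turn": [0,0,0]},
  ],
  gripper=0.5,
)

```text
time: 12.0
position: [0.4636, 0.0027, 0.1465]
tool_rot: [1.801, 1.836, -0.66]
ft_force: [-0.4, 0.1, -0.7]
grip_width: 0.378
grip_force: 0.0
```

step_arm(
  commands=[
    {"travel": [0,0,-0.02],"turn": [0,0,0]},
    {"travel": [0,0,-0.05],"turn": [0,0,0]},
    {"travel": [0,0.04,-0.08],"turn": [0,0,0]},
    {"travel": [0,0.07,-0.09],"turn": [0,0,0]},
    {"travel": [0,0.07,-0.09],"turn": [0,0,0]},
  ],
)

```text
time: 12.5
position: [0.5364, 0.0625, 0.216]
tool_rot: [1.803, 1.835, -0.654]
ft_force: [-1.3, 1.0, -0.8]
grip_width: 0.499
grip_force: 0.0
```

```bash
python3 -c "
from h import *
toP(.036,.038,.04)
s=ctrl.get_state();im=ctrl.get_image('wrist');cv2.imwrite('pics/w6.png',im[:,:,::-1])
print(proj('wrist',P(.036,.038,-.007),s))"
```

```text
move [-0.001, 0.0007, 0.0752] [-0.18, -0.31, 0.07] inP [0.0354 0.0376 0.1152] q [-0.06  0.36 -0.59  1.67  0.73  1.65 -0.77] F [-1.3  1.  -0.8] Fp [-1.3 -1.3  0.1] t 12.5 w 0.499
[323.03991771 198.67555656]
```

View pics/w6.png

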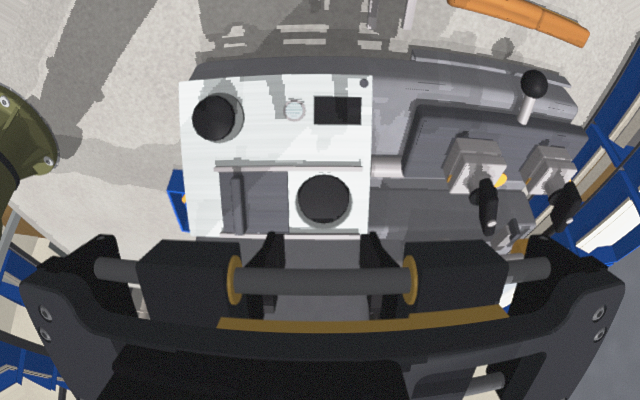

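The shutter is fully off the button. The button is at (324,200), within 2 px of prediction. I'll close the fingers, approach and press.

step_arm(
  commands=[
    {"travel": [0,0.001,0.02],"turn": [0,0,0]},
    {"travel": [0,0.001,0.04],"turn": [0,0,0]},
    {"travel": [0,0.001,0.06],"turn": [0,0,0]},
    {"travel": [0,0.001,0.07],"turn": [0,0,0]},
    {"travel": [0,0.001,0.07],"turn": [0,0,0]},
  ],
  gripper=0,
)

```text
time: 13.05
position: [0.5334, 0.0156, 0.1604]
tool_rot: [1.802, 1.836, -0.663]
ft_force: [0.2, -0.2, -0.1]
grip_width: 0.134
grip_force: 0.0
```

step_arm(
  commands=[
    {"travel": [0,0,0.012],"turn": [0,0,0]},
    {"travel": [0,0,0.024],"turn": [0,0,0]},
    {"travel": [0,0,0.032],"turn": [0,0,0]},
    {"travel": [0,0,0.036],"turn": [0,0,0]},
    {"travel": [0,0,0.036],"turn": [0,0,0]},
  ],
)

```text
time: 13.55
position: [0.5349, -0.0061, 0.1337]
tool_rot: [1.801, 1.837, -0.659]
ft_force: [-0.8, 0.9, 3.0]
grip_width: 0.006
grip_force: 1.4
```

```bash
python3 -c "
from h import *
toP(.036,.038,-.002)"
```

```text
move [-0.001, 0.0032, 0.0101] [-0.31, -0.19, 0.23] inP [0.035  0.0348 0.0082] q [ 0.02  0.38 -0.54  1.82  0.79  1.47 -0.79] F [-0.8  0.9  3. ] Fp [ 1.2 -0.8  2.9] t 13.55 w 0.006
```

step_arm(
  commands=[
    {"travel": [0,0.002,0.004],"turn": [0,0,0]},
    {"travel": [0,0.002,0.008],"turn": [0,0,0]},
    {"travel": [0,0.002,0.011],"turn": [0,0,0]},
    {"travel": [0,0.002,0.013],"turn": [0,0,0]},
    {"travel": [0,0.002,0.014],"turn": [0,0,0]},
  ],
)

```text
time: 14.05
position: [0.5378, -0.0111, 0.1265]
tool_rot: [1.799, 1.837, -0.654]
ft_force: [-9.6, 12.8, 23.5]
grip_width: 0.005
grip_force: 13.4
```

```bash
python3 -c "
from h import *
toP(.036,.038,-.002)"
```

```text
move [-0.0017, 0.0004, 0.0013] [-0.05, -0.25, 0.23] inP [ 0.0343  0.0376 -0.0007] q [ 0.03  0.39 -0.54  1.83  0.8   1.45 -0.79] F [-9.6 12.8 23.5] Fp [ 5.2 -9.4 26.3] t 14.05 w 0.005
```

The button is at its stop: 9 mm of travel with 26 N. I'll retreat.

step_arm(
  commands=[
    {"travel": [0,0,-0.01],"turn": [0,0,0]},
    {"travel": [0,0,-0.03],"turn": [0,0,0]},
    {"travel": [0,0,-0.07],"turn": [0,0,0]},
    {"travel": [0,0,-0.11],"turn": [0,0,0]},
    {"travel": [0,0,-0.15],"turn": [0,0,0]},
  ],
)

```text
time: 14.55
position: [0.5367, 0.0817, 0.2391]
tool_rot: [1.801, 1.837, -0.657]
ft_force: [0.5, -0.1, -0.1]
grip_width: 0.006
grip_force: 0.0
```

step_arm(
  commands=[
    {"travel": [0,0,-0.01],"turn": [0,0,0]},
    {"travel": [0,0,-0.01],"turn": [0,0,0]},
    {"travel": [0,0,-0.01],"turn": [0,0,0]},
  ],
)

```text
time: 14.85
position: [0.5362, 0.0862, 0.2446]
tool_rot: [1.801, 1.836, -0.661]
ft_force: [1.1, 0.0, -0.2]
grip_width: 0.005
grip_force: 0.0
```

```bash
python3 -c "
from h import *
toP(.036,.038,.12)
im=ctrl.get_image('wrist');cv2.imwrite('pics/w7.png',im[:,:,::-1])"
```

```text
move [-0.0005, 0.0005, 0.0323] [-0.35, -0.15, 0.23] inP [0.0356 0.0377 0.1523] q [-0.09  0.36 -0.6   1.61  0.72  1.72 -0.76] F [ 1.1  0.  -0.2] Fp [-0.1  1.1 -0.2] t 14.85 w 0.005
```

View pics/w7.png

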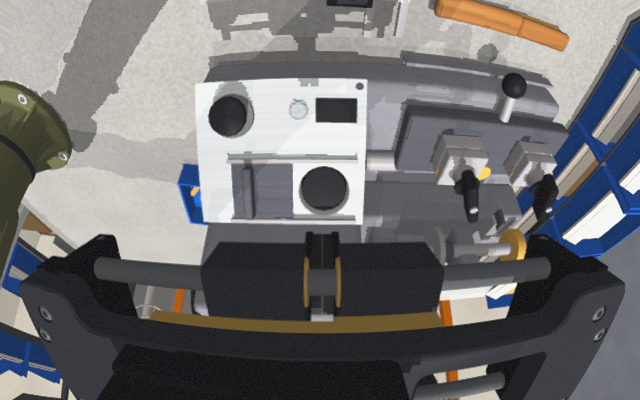

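The shutter is open at about (262,190), the start button at (324,188) is out, and nothing else has moved. I'll hand in.

```bash
python3 -c "
from bench import ctrl
print(ctrl.close_job())"
```

```text
the job is handed in; nothing more can be done
None
```

The job is handed in at about 15 s on the robot's clock: the clamp knob was turned until its limiter slipped (an estimated 0.3–0.5 rad), the shutter was slid to its stop and left open, and the start button was pressed to its 9 mm stop and sprang back; the stop button and everything else were left alone.

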